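Click-test the flask's pour stoppers

ROBOT

A 6-joint arm with a two-finger parallel gripper is mounted at the origin on the work surface. World frame = base frame: x ahead of the robot, y to its left, z up, the work surface at z = 0. Lengths are in m, angles in degrees, forces in N, time in s.
With the tool pointing down it reaches from about 0.425 to 1.125 m from the base axis. Payload 14.9 kg.
Tool frame: the origin (TCP) lies midway between the tips of the shut fingers; the grasp point (between the pads) lies 19 mm behind it; z points along the fingers, y is the line along which they close (so a half turn about z gives the same grasp; the last joint's range is limited). The gripper opens to 91 mm and grips with 3 to 60 N. Pads are 32 mm wide; open, the fingers measure 118 mm over their backs; the gripper's body (76 mm by 178 mm) begins 60 mm behind the grasp point.
Start: joints at [70.056, 21.709, 99.362, -0, 58.929, -1.908], TCP at [0.217, 0.666, 0.214] pointing down, gripper open.
Joint ranges: [-158.91, 158.91], [-42.39, 125.64], [0.06, 152.35], [-60.88, 240.88], [17.5, 164.5], [-176.32, 176.32]. Speed limits (degrees/s): [108.29, 108.29, 136.94, 180, 180, 180].

INTERFACE

Orientations are given as [roll, pitch, yaw] about the fixed x, y, z axes, in that order (R = Rz(yaw) Ry(pitch) Rx(roll)).
In Python, from rig import * gives the robot as it stands. The module is installed in compiled form; this text tells all that it offers.
- The arm moves only by the tool carry_out, never from a script. Its arguments are lists of equal length, an entry for each row: "delta_pos": the shift along the tool's x, y, z in cm, a list of three; "turn": the turn, a rotation vector about the tool's x, y, z in rad, a list of three; "jaw": the opening, from 0 (shut) to 1 (fully open). In form: {"delta_pos": [[x, y, z], ...], "turn": [[wx, wy, wz], ...], "jaw": [jaw, ...]}. A call has exactly 8 rows; each row shifts and turns the commanded pose from where the row before left it, along the tool's axes as they then stand; what a row does not reach is not made up. A row lasts 1/8 s, in which the tool goes at most 62.5 mm and 10.7 degrees, less where a joint would pass 70% of its speed; a pose out of reach is approached as far as the arm can. A call is refused whole if a number of a shift passes 6.25 or a number of a turn 0.188, either way. A call with a gripper value outside its range is refused whole. The fingers move at their own pace and stop on an object; "squeeze" is the grip in N (left out, the last holds). Time passes only in rows, so rows that do not move let the fingers close, or fill a call up. It gives the time, the measured TCP pose, the force, the opening and the grip force at its end, in the units of the state.
- sense(): the state, without advancing time (a new reading comes with each control period).
- camera(name): name is "scene" or "top" or "wrist"; returns the picture (480x640x3 uint8, red, green, blue); there is no depth.
- camera_params(name): a dict with "vertical_fov" (degrees; the focal length in pixels is half the picture's height over the tangent of half this angle, whatever the lens; pixels are square), "cx", "cy" (the principal point, pixels), "k1" (the pictures are not rectified: a ray, as slopes to the right and down, at radius r is drawn at 1 + k1 r^2 times it, then the intrinsics apply), "extrinsics" (4x4, takes a point from world to camera coordinates). Camera axes: x right, y up, looking along -z (the intrinsics and any distortion apply to the point x, -y, -z); pixel columns grow to the right and rows downward; lengths in m; the calibration is good to about 2 mm. A picture is of the moment at which its call begins: read the wrist's pose just before it. camera_params takes no time and is no camera call; for the wrist camera it gives the pose at the moment of the call.
- job_done(): hands the job in; it is judged then, once.
The state is a dict: "t": time; "joint_pos": joint angles; "joint_velocities": joint speeds; "tau": joint torques, N m; "eef_pos": TCP position; "tcp_rot": TCP orientation; "wrist_force": force on the tool from outside, world axes, zero at the start; "wrist_torque": the same for the moment, N m; "width": opening from 0.0 (shut) to 1.0 (fully open); "grasp_force": force on a finger pad.
Only numpy, scipy, OpenCV 4.12 (cv2) and the standard library are available. Lean on these libraries where they do the work, as an engineer would, in place of code of your own. Each camera call takes 0.05 s, during which the arm holds its last target. There are 200 camera calls.

TASK

Two of the stoppers lying about for the vacuum flask have a push button on top: click each of those two buttons fully down where it stands and see whether it stays down. Leave the one whose button stays down standing where it is with its button down, and stand the one whose button pops back up upright on the middle of the wooden coaster.

Things in the scene. Friction and masses are not known exactly. Their poses are not given: they have to be found in the camera images.
- stopper_1: Pour stopper of a vacuum flask, loose, about 120 g: black ribbed foot 49 mm across, height 0 to 24 mm; steel collar 52 mm across, 24 to 38 mm, gripped there from above at any yaw; on top a round black button 28 mm across, its top at 52 mm when up, 43 mm when down. Origin: centre of underside, z up. The stopper without a button and the flask's twist cap are bystanders.
- stopper_2: The other pour stopper, of the same look, size and origin. One of the two is sound (its button stays down once pressed fully), the other faulty (its button springs back up at once); which side each stands on varies.
- button_1 (a joint): Push button of stopper_1: 0 when up, 0.009 m when fully down; both buttons start up. It needs 3 to 5 N to go fully down; then it stops hard.
- button_2 (a joint): Push button of stopper_2: values and force as for button_1.
- coaster: Round wooden coaster, 110 mm diameter, 10 mm thick, fixed on the cabinet top. Origin: centre of its underside, so its top is at z = 10 mm.
There are look-alikes about, which are no part of the job. What is shaped like the stopper_2 but blue or yellow is not meant.

How it is judged (in metres and radians):
On the way:
1. the faulty stopper's button is clicked down (over 6.5 mm of its 9 mm) before that stopper is brought to the coaster (value of joint button_2 above 0.0065 m and horizontal distance between stopper_2 and coaster above 0.07 m and height (world z) of stopper_2 below 0.005 m), for 0.04 s.
At the end, for the whole second after the job is handed in: The stopper whose button springs back stands upright (within 10 degrees) and at rest on the coaster, its centre within 25 mm of the coaster's centre; the stopper whose button stays down stands upright within 30 mm of where it started, its button down by more than 6.5 mm of 9 (horizontal distance between stopper_2 and coaster below 0.025 m and height (world z) of stopper_2 between 0.006 and 0.015 m and angle between each of stopper_2, stopper_1's own z axis and vertical below 0.17 rad and linear speed of stopper_2 below 0.02 m/s and value of joint button_1 above 0.0065 m and distance of stopper_1 from where it was at the start of the episode below 0.03 m); the robot touches nothing.
It also fails if it takes over 51 s, if anything falls off the work surface, if the arm or the gripper's body presses on something with over 40 N, if the wrist force passes 120 N, or if a joint passes its speed limit or range.

## Working session

There is one attempt and no reset: what is moved stays moved. The work goes in short steps, Python scripts to look and compute and a tool call to move; the robot and the scene stay as the last step left them, time stands still between calls to the robot, and variables do not carry over. Pictures are saved under pics/ and viewed, at most 10 in all, crops included, and the job is handed in when it is done.

Besides the shell and the picture viewer there is one more tool, called after "Emit:" by a JSON object that holds its "api" and its "payload". carry_out: Moves the arm, as the interface text tells. Its arguments: {"type":"object","properties":{"delta_pos":{"type":"array","items":{"type":"array","items":{"type":"number"}}},"turn":{"type":"array","items":{"type":"array","items":{"type":"number"}}},"jaw":{"type":"array","items":{"type":"number"}},"squeeze":{"type":"number"}},"required":["delta_pos","turn","jaw"]}

```bash
mkdir -p pics; cat > h.py <<'E'
import numpy as np, cv2
from rig import *
def ray(p,u,v):
    f=240/np.tan(np.radians(p["vertical_fov"]/2))
    d=np.array([(u-p["cx"])/f,(v-p["cy"])/f]); s=d.copy()
    for _ in range(20): s=d/(1+p["k1"]*(s@s))
    E=np.array(p["extrinsics"]); R=E[:3,:3]; t=E[:3,3]
    return -R.T@t, R.T@np.array([s[0],-s[1],-1])
def at(p,u,v,z):
    o,d=ray(p,u,v); return o+d*(z-o[2])/d[2]
def proj(p,X):
    f=240/np.tan(np.radians(p["vertical_fov"]/2)); E=np.array(p["extrinsics"])
    c=E[:3,:3]@X+E[:3,3]; s=np.array([c[0],-c[1]])/-c[2]; s=s*(1+p["k1"]*(s@s))
    return s*f+[p["cx"],p["cy"]]
E
python3 - <<'E'
from h import *
s=sense();print(s["t"],s["eef_pos"],s["tcp_rot"])
for n in ["scene","top"]:
    im=camera(n); cv2.imwrite(f"pics/{n}0.png",im[:,:,::-1]); p=camera_params(n); print(n,ray(p,320,240))
E
```

```text
0.0 [0.21657936 0.66523271 0.21328   ] [-1.79936844e+02 -1.15078053e-03  1.61968115e+02]
scene (array([ 1.18954918, -0.19813689,  0.51313223]), array([-0.81125994,  0.2761802 , -0.51573337]))
top (array([0.42024939, 0.02958497, 0.77913269]), array([ 0.10557674, -0.00563934, -0.99448244]))
```

View pics/top0.png

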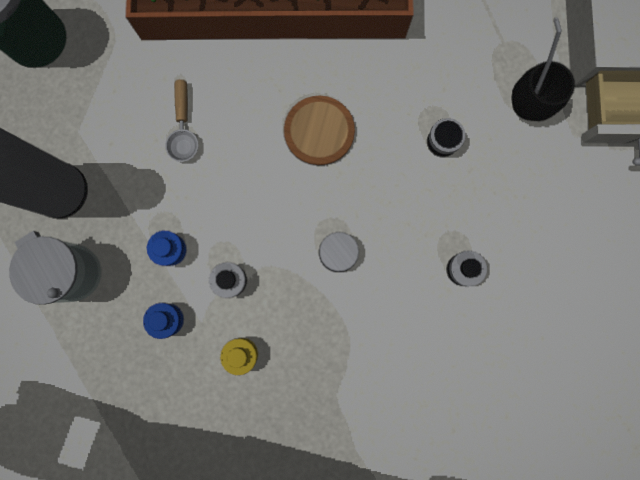

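View pics/scene0.png

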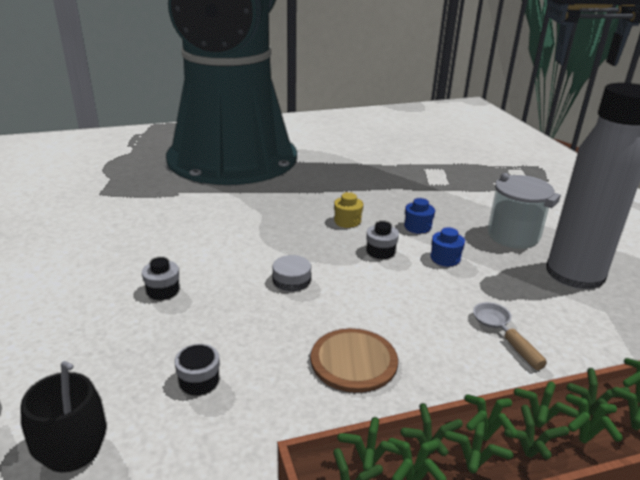

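Stopper candidates with a black button and steel collar are top (228,280) and (468,268), at scene (382,240) and (161,278). The others are ruled out: (447,137) has a flat black top and no button, (339,252) is the twist cap, and the blue and yellow ones are look-alikes. The coaster is at (320,130). I'll measure these and confirm in a crop.

```bash
python3 - <<'E'
from h import *
im=cv2.imread("pics/top0.png"); p=camera_params("top")
g=im.max(2)
def blob(m,c):
    n,l,st,ce=cv2.connectedComponentsWithStats(m.astype(np.uint8)); i=l[c[1],c[0]]; return ce[i],st[i]
for c in [(228,280),(470,268)]:
    ce,st=blob(g<50,c); print("btn",ce,st,at(p,*ce,0.052))
    # scene cross-view
hsv=cv2.cvtColor(im,cv2.COLOR_BGR2HSV)
ce,st=blob((hsv[:,:,1]>80)&(hsv[:,:,0]<25),(320,130)); print("coaster",ce,st,at(p,*ce,0.010))
s=cv2.imread("pics/scene0.png"); q=camera_params("scene"); gs=s.max(2)
for c in [(383,229),(160,265)]:
    ce,st=blob(gs<45,c); print("scene btn",ce,st,at(q,*ce,0.047))
a=cv2.resize(s[210:270,340:420],(400,300),interpolation=cv2.INTER_CUBIC)
b=cv2.resize(s[250:310,120:200],(400,300),interpolation=cv2.INTER_CUBIC)
c=cv2.resize(im[250:310,190:270],(400,300),interpolation=cv2.INTER_CUBIC)
d=cv2.resize(im[240:300,430:510],(400,300),interpolation=cv2.INTER_CUBIC)
cv2.imwrite("pics/crop.png",np.vstack([np.hstack([a,b]),np.hstack([c,d])]))
E
```

```text
btn [225.70731707 279.22996516] [216 271  20  18 287] [0.44223355 0.15816125 0.052     ]
btn [470.61129568 267.77740864] [461 259  20  19 301] [ 0.45773108 -0.18645657  0.052     ]
coaster [318.92537702 129.88117525] [ 284   96   71   69 3846] [0.67137063 0.0264432  0.01      ]
scene btn [382.31515152 228.17575758] [375 222  15  13 165] [0.44741686 0.15763742 0.047     ]
scene btn [159.00442478 265.54424779] [151 258  18  16 226] [ 0.46383407 -0.18822912  0.047     ]
```

View pics/crop.png

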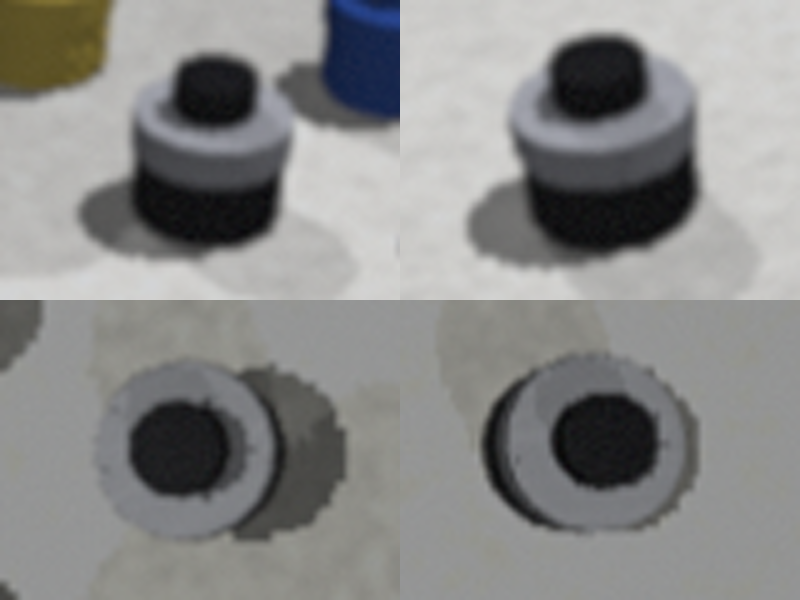

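The crop confirms both: a raised black button on a steel collar over a black foot. A is at about (0.443, 0.158), B at (0.459, -0.186) and the coaster at (0.672, 0.026). I'll move to A first with the fingers shut.

Emit:
{"api": "carry_out", "payload": {"delta_pos": [[-4.1,-4.55,0],[-4.1,-4.55,0],[-4.1,-4.55,0],[-4.1,-4.55,0],[-4.1,-4.55,0],[-4.1,-4.55,0],[-4.1,-4.55,0],[-4.1,-4.55,0]], "turn": [[0,0,0],[0,0,0],[0,0,0],[0,0,0],[0,0,0],[0,0,0],[0,0,0],[0,0,0]], "jaw": [0,0,0,0,0,0,0,0], "squeeze": 20}}

```text
t: 1.1
eef_pos: [0.4163, 0.2161, 0.214]
tcp_rot: [180.0, 0.0, 162.0]
wrist_force: [1.3, 0.3, 0.5]
width: 0.156
grasp_force: 0.0
```

Emit:
{"api": "carry_out", "payload": {"delta_pos": [[-2.17,-2.35,1],[-2.17,-2.35,2],[0,0,4],[0,0,3],[0,0,0],[0,0,0],[0,0,0],[0,0,0]], "turn": [[0,0,0],[0,0,0],[0,0,0],[0,0,0],[0,0,0],[0,0,0],[0,0,0],[0,0,0]], "jaw": [0,0,0,0,0,0,0,0]}}

```text
t: 2.1
eef_pos: [0.4431, 0.16, 0.1148]
tcp_rot: [180.0, 0.1, 162.0]
wrist_force: [-0.5, 0.4, -0.2]
width: 0.002
grasp_force: 0.0
```

```bash
python3 - <<'E'
from h import *
s=sense();print(s["t"],s["eef_pos"],s["tcp_rot"],s["wrist_force"])
p=camera_params("wrist"); im=camera("wrist"); cv2.imwrite("pics/w1.png",im[:,:,::-1])
print(proj(p,np.array([.443,.158,.052])),proj(p,s["eef_pos"]))
E
```

```text
2.1 [0.44313627 0.16003132 0.1148153 ] [1.79951616e+02 7.28063240e-02 1.61974509e+02] [-0.4937769   0.35478064 -0.18587634]
[315.76241415 253.51022679] [318.64054781 294.80407546]
```

View pics/w1.png

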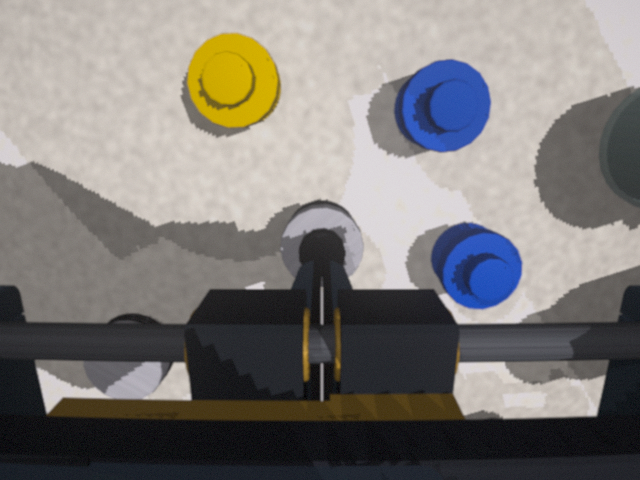

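```bash
python3 - <<'E'
from h import *
p=camera_params("wrist"); im=cv2.imread("pics/w1.png")
hsv=cv2.cvtColor(im,cv2.COLOR_BGR2HSV)
print([at(p,u,243,.038).round(4) for u in (281,362)], at(p,321.5,243,.038))
for v in (225,235,240): print(v,''.join('#' if x<50 else '.' for x in im[v,270:375].max(1)))
print([at(p,321.5,r,.052).round(4) for r in (226,248)])
E
```

```text
[array([0.4338, 0.1382, 0.038 ]), array([0.4493, 0.1856, 0.038 ])] [0.4415535 0.1619188 0.038    ]
225 .........................................................................................................
235 ......................................###.#...#............#..#..#.......................................
240 .................................##############################.#...##...................................
[array([0.4281, 0.1663, 0.052 ]), array([0.4407, 0.1622, 0.052 ])]
```

Emit:
{"api": "carry_out", "payload": {"delta_pos": [[0,0,3],[0,0,2.4],[0,0,0.6],[0,0,0.4],[0,0,0.4],[0,0,0.4],[0,0,0.05],[0,0,0]], "turn": [[0,0,0],[0,0,0],[0,0,0],[0,0,0],[0,0,0],[0,0,0],[0,0,0],[0,0,0]], "jaw": [0,0,0,0,0,0,0,0]}}

```text
t: 3.15
eef_pos: [0.443, 0.1599, 0.0428]
tcp_rot: [180.0, 0.0, 162.0]
wrist_force: [-10.3, -2.9, 36.6]
width: 0.003
grasp_force: 17.8
```

The hard stop was reached at 36 N. I'll lift off and check.

Emit:
{"api": "carry_out", "payload": {"delta_pos": [[0,0,-1],[0,0,-4],[-2,-4,-3],[-2,-4,-3],[0,0,0],[0,0,0],[0,0,0],[0,0,0]], "turn": [[0,0,0],[0,0,0],[0,0,0],[0,0,0],[0,0,0],[0,0,0],[0,0,0],[0,0,0]], "jaw": [0,0,0,0,0,0,0,0]}}

```text
t: 4.15
eef_pos: [0.4555, 0.072, 0.1508]
tcp_rot: [-180.0, -0.1, 162.0]
wrist_force: [-0.4, 1.1, -0.5]
width: 0.003
grasp_force: 0.0
```

```bash
python3 - <<'E'
from h import *
s=sense();print(s["t"],s["eef_pos"],s["tcp_rot"],s["wrist_force"])
T=camera("top")[:,:,::-1];S=camera("scene")[:,:,::-1];W=camera("wrist")[:,:,::-1]
cv2.imwrite("pics/top2.png",T);cv2.imwrite("pics/scene2.png",S);cv2.imwrite("pics/w2.png",W)
a=cv2.resize(S[210:270,340:420],(400,300),interpolation=cv2.INTER_CUBIC)
c=cv2.resize(T[250:310,190:270],(400,300),interpolation=cv2.INTER_CUBIC)
cv2.imwrite("pics/crop2.png",np.vstack([np.hstack([a,c]),cv2.resize(W,(400,300)).repeat(1,1) if 0 else np.hstack([cv2.resize(W,(400,300)),cv2.resize(S,(400,300))])]))
E
```

```text
4.15 [0.45547504 0.07199435 0.15079807] [-1.79972907e+02 -6.13174128e-02  1.62029512e+02] [-0.44523937  1.13245892 -0.50600785]
```

View pics/crop2.png

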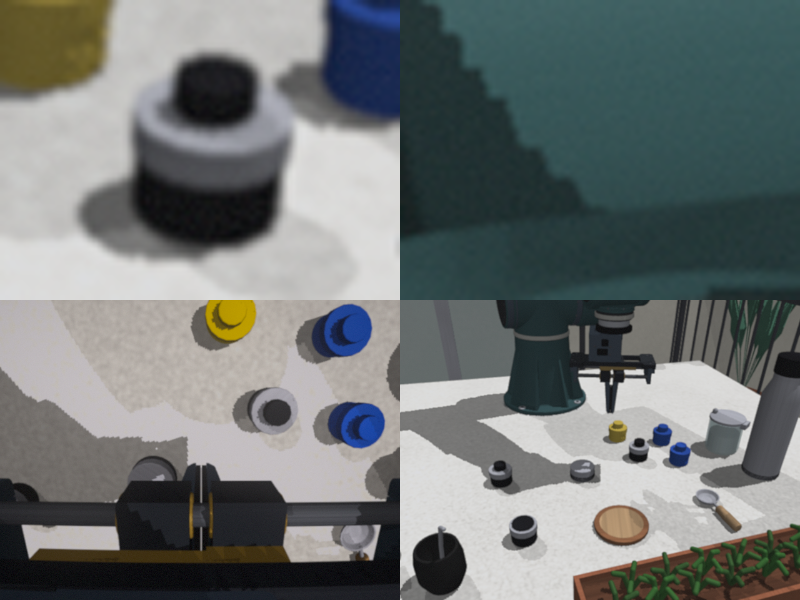

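In the crop, A's button is back up (at the same height in the scene crop as before), so A is the faulty one. Now B.

Emit:
{"api": "carry_out", "payload": {"delta_pos": [[-1.66,-4.88,0],[-1.66,-4.88,0],[-1.66,-4.88,0],[-1.66,-4.88,1],[-1.66,-4.88,2],[0,0,3],[0,0,0],[0,0,0]], "turn": [[0,0,0],[0,0,0],[0,0,0],[0,0,0],[0,0,0],[0,0,0],[0,0,0],[0,0,0]], "jaw": [0,0,0,0,0,0,0,0]}}

```text
t: 5.3
eef_pos: [0.4596, -0.186, 0.0921]
tcp_rot: [-180.0, 0.0, 162.0]
wrist_force: [0.9, -0.2, 0.1]
width: 0.006
grasp_force: 0.0
```

```bash
python3 - <<'E'
from h import *
s=sense();print(s["t"],s["eef_pos"])
p=camera_params("wrist"); im=camera("wrist")[:,:,::-1]; cv2.imwrite("pics/w3.png",im)
print(proj(p,np.array([.459,-.186,.052])),proj(p,np.array([.459,-.186,.038])))
for v in range(190,290,8): print(v,''.join('#' if x<50 else '.' for x in im[v,240:400:2].max(1)))
E
```

```text
5.3 [ 0.45961218 -0.18598593  0.09211232]
[318.67934913 264.3126887 ] [318.81422638 256.35152571]
190 ................................................................................
198 ................................................................................
206 ................................................................................
214 ................................................................................
222 ................................................................................
230 ................................................................................
238 ................................................................................
246 ..............................##################................................
254 ............................#######################.............................
262 ...........................#########################............................
270 ...........................##########################...........................
278 ............................##########################..........................
286 ...........................#############################........................
```

View pics/w3.png

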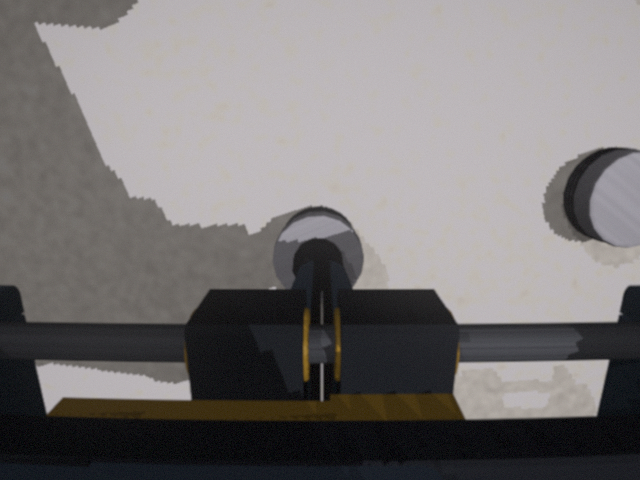

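B's collar is centred at about (318,256), just as predicted. Pressing.

Emit:
{"api": "carry_out", "payload": {"delta_pos": [[0,0,2.1],[0,0,1.0],[0,0,0.6],[0,0,0.4],[0,0,0.4],[0,0,0.4],[0,0,0.06],[0,0,0]], "turn": [[0,0,0],[0,0,0],[0,0,0],[0,0,0],[0,0,0],[0,0,0],[0,0,0],[0,0,0]], "jaw": [0,0,0,0,0,0,0,0]}}

```text
t: 6.35
eef_pos: [0.4597, -0.1864, 0.043]
tcp_rot: [180.0, 0.0, 162.0]
wrist_force: [-7.6, 6.8, 31.7]
width: 0.004
grasp_force: 15.9
```

Emit:
{"api": "carry_out", "payload": {"delta_pos": [[0,0,-1],[0,0,-4],[1.66,4.88,-2],[1.66,4.88,0],[1.66,4.88,0],[1.66,4.88,0],[0,0,0],[0,0,0]], "turn": [[0,0,0],[0,0,0],[0,0,0],[0,0,0],[0,0,0],[0,0,0],[0,0,0],[0,0,0]], "jaw": [0,0,0,0.7,0.7,0.7,0.7,0.7]}}

```text
t: 7.35
eef_pos: [0.4567, 0.0196, 0.1119]
tcp_rot: [-180.0, 0.0, 162.0]
wrist_force: [0.2, -0.5, 0.1]
width: 0.522
grasp_force: 0.0
```

```bash
python3 - <<'E'
from h import *
s=sense();print(s["t"],s["eef_pos"],s["tcp_rot"],s["wrist_force"])
p=camera_params("wrist");W=camera("wrist")[:,:,::-1];T=camera("top")[:,:,::-1];S=camera("scene")[:,:,::-1]
np.savez("pw.npz",**{k:np.array(v) for k,v in p.items()})
cv2.imwrite("pics/top4.png",T);cv2.imwrite("pics/scene4.png",S);cv2.imwrite("pics/w4.png",W)
R=lambda i:cv2.resize(i,(400,300),interpolation=cv2.INTER_CUBIC)
cv2.imwrite("pics/crop4.png",np.vstack([np.hstack([R(S[210:270,340:420]),R(S[250:310,120:200])]),np.hstack([R(W),R(T[240:300,430:510])])]))
E
```

```text
7.35 [0.45669039 0.01958123 0.11189625] [-1.79996457e+02  1.56453228e-02  1.62002578e+02] [ 0.17891658 -0.47005275  0.05835889]
```

View pics/crop4.png

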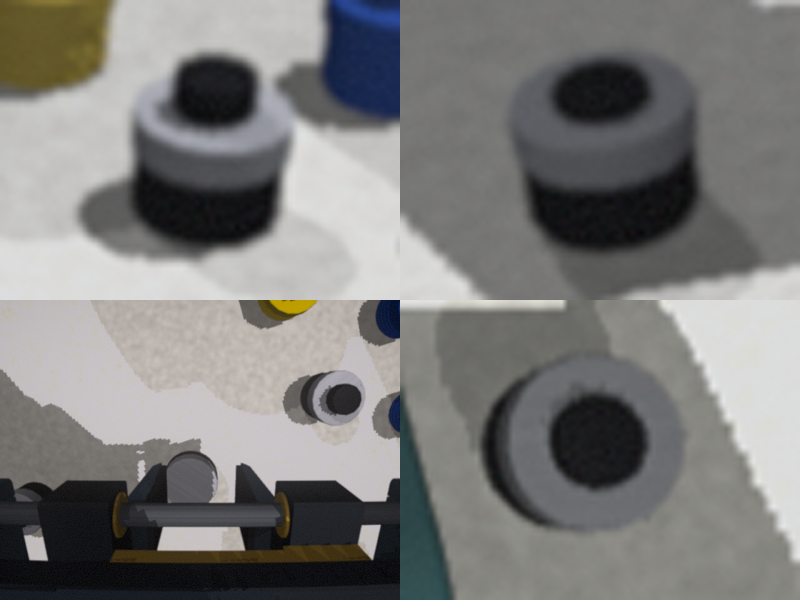

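B's button stays down (crop, top right) and A's is up. Next I'll refine A's position from the wrist view.

```bash
python3 - <<'E'
from h import *
p=dict(np.load("pw.npz")); im=cv2.imread("pics/w4.png")
m=(im.max(2)<75).astype(np.uint8)
n,l,st,ce=cv2.connectedComponentsWithStats(m); i=l[159,553]; print(ce[i],st[i],at(p,*ce[i],.052))
im2=cv2.imread("pics/w2.png")
E
```

```text
[548.89019431 158.67193854] [ 521  135   57   49 2213] [0.44340711 0.15766869 0.052     ]
```

Emit:
{"api": "carry_out", "payload": {"delta_pos": [[1.87,4.27,0],[1.87,4.27,0],[1.87,4.27,0],[0,0,0],[0,0,2],[0,0,3],[0,0,3],[0,0,1.9]], "turn": [[0,0,0],[0,0,0],[0,0,0],[0,0,0],[0,0,0],[0,0,0],[0,0,0],[0,0,0]], "jaw": [0.85,0.85,0.85,0.85,0.85,0.85,0.85,0.85]}}

```text
t: 8.5
eef_pos: [0.4428, 0.1574, 0.0115]
tcp_rot: [-180.0, -0.1, 161.9]
wrist_force: [0.8, 0.4, 1.0]
width: 0.853
grasp_force: 0.0
```

Emit:
{"api": "carry_out", "payload": {"delta_pos": [[0,0,0],[0,0,0],[0,0,0],[0,0,0],[0,0,0],[0,0,0],[0,0,0],[0,0,0]], "turn": [[0,0,0],[0,0,0],[0,0,0],[0,0,0],[0,0,0],[0,0,0],[0,0,0],[0,0,0]], "jaw": [0.45,0.45,0.45,0.45,0.45,0.45,0.45,0.45], "squeeze": 20}}

```text
t: 9.5
eef_pos: [0.4435, 0.159, 0.0136]
tcp_rot: [180.0, 0.1, 162.0]
wrist_force: [-0.2, -5.2, 9.2]
width: 0.56
grasp_force: 20.0
```

Gripped. Lift it and carry it over the coaster.

Emit:
{"api": "carry_out", "payload": {"delta_pos": [[0,0,-2],[0,0,-3],[0,0,-3],[-5.16,-1.11,0],[-5.16,-1.11,0],[-5.16,-1.11,0],[-5.16,-1.11,0],[-5.16,-1.11,0]], "turn": [[0,0,0],[0,0,0],[0,0,0],[0,0,0],[0,0,0],[0,0,0],[0,0,0],[0,0,0]], "jaw": [0.45,0.45,0.45,0.45,0.45,0.45,0.45,0.45]}}

```text
t: 10.5
eef_pos: [0.6723, 0.0253, 0.0931]
tcp_rot: [180.0, 0.0, 162.0]
wrist_force: [0.2, 0.7, -1.1]
width: 0.562
grasp_force: 20.0
```

Emit:
{"api": "carry_out", "payload": {"delta_pos": [[0,0,0],[0,0,1.5],[0,0,1.5],[0,0,1.5],[0,0,0],[0,0,0],[0,0,0],[0,0,0]], "turn": [[0,0,0],[0,0,0],[0,0,0],[0,0,0],[0,0,0],[0,0,0],[0,0,0],[0,0,0]], "jaw": [0.45,0.45,0.45,0.45,0.45,0.45,0.45,0.45]}}

```text
t: 11.5
eef_pos: [0.6713, 0.0263, 0.0483]
tcp_rot: [180.0, 0.0, 162.0]
wrist_force: [0.2, -0.5, -2.5]
width: 0.565
grasp_force: 20.0
```

```bash
python3 - <<'E'
from h import *
s=sense();print(s["t"],s["eef_pos"],s["width"])
p=camera_params("wrist");W=camera("wrist")[:,:,::-1].copy();S=camera("scene")[:,:,::-1]
cv2.circle(W,tuple(int(x) for x in proj(p,np.array([.6714,.0264,.01]))),4,(0,0,255),-1)
cv2.imwrite("pics/p5.png",np.hstack([cv2.resize(W,(400,300)),cv2.resize(S[240:450,230:510],(400,300))]))
E
```

```text
11.5 [0.67130866 0.02632334 0.0483104 ] 0.564736499833034
```

View pics/p5.png

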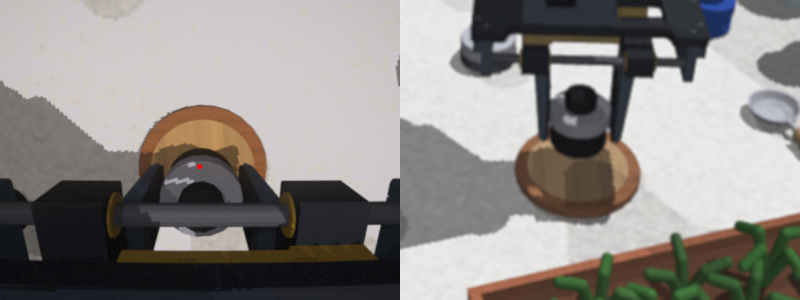

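It's upright over the coaster centre. Lower 2.45 cm, release and retreat.

Emit:
{"api": "carry_out", "payload": {"delta_pos": [[0,0,1],[0,0,0.8],[0,0,0.4],[0,0,0.25],[0,0,0],[0,0,0],[0,0,0],[0,0,0]], "turn": [[0,0,0],[0,0,0],[0,0,0],[0,0,0],[0,0,0],[0,0,0],[0,0,0],[0,0,0]], "jaw": [0.45,0.45,0.45,0.45,0.45,0.45,0.45,0.45]}}

```text
t: 12.6
eef_pos: [0.6711, 0.0263, 0.0236]
tcp_rot: [-180.0, -0.0, 162.0]
wrist_force: [-3.5, -0.2, 5.2]
width: 0.561
grasp_force: 20.0
```

Emit:
{"api": "carry_out", "payload": {"delta_pos": [[0,0,0],[0,0,0],[0,0,0],[0,0,0],[0,0,0],[0,0,0],[0,0,0],[0,0,0]], "turn": [[0,0,0],[0,0,0],[0,0,0],[0,0,0],[0,0,0],[0,0,0],[0,0,0],[0,0,0]], "jaw": [0.6,0.65,0.7,0.8,0.9,0.9,0.9,0.9]}}

```text
t: 13.6
eef_pos: [0.671, 0.0263, 0.0233]
tcp_rot: [180.0, -0.0, 162.0]
wrist_force: [0.8, -0.4, -1.0]
width: 0.902
grasp_force: 0.0
```

Emit:
{"api": "carry_out", "payload": {"delta_pos": [[0,0,-2],[0,0,-4],[0,0,-4],[0,0,-4],[5,-4,0],[5,-4,0],[5,-4,0],[0,0,0]], "turn": [[0,0,0],[0,0,0],[0,0,0],[0,0,0],[0,0,0],[0,0,0],[0,0,0],[0,0,0]], "jaw": [0.9,0.9,0.9,0.9,0.9,0.9,0.9,0.9]}}

```text
t: 14.6
eef_pos: [0.4921, -0.0404, 0.1641]
tcp_rot: [-180.0, -0.0, 161.9]
wrist_force: [0.7, -0.3, 0.1]
width: 0.901
grasp_force: 0.0
```

```bash
python3 - <<'E'
from h import *
s=sense();print(s["t"],s["eef_pos"],s["wrist_force"])
T=camera("top")[:,:,::-1];S=camera("scene")[:,:,::-1]
cv2.imwrite("pics/p6.png",np.hstack([cv2.resize(T,(400,300)),cv2.resize(S,(400,300))]))
g=T.max(2)<50;n,l,st,ce=cv2.connectedComponentsWithStats(g.astype(np.uint8))
p=camera_params("top")
for i in range(1,n):
    if 200<st[i][4]<450: print(ce[i],st[i],at(p,*ce[i],.062))
E
```

```text
14.6 [ 0.49214828 -0.04043139  0.16412289] [ 0.72394941 -0.34973126  0.1209264 ]
[319.34230769 121.46538462] [311 113  18  18 260] [0.66679204 0.02603043 0.062     ]
[367.78538813 157.29680365] [364 122   8  76 219] [ 0.614171   -0.04252435  0.062     ]
[622.9638009  446.24886878] [605 411  35  67 221] [ 0.21416847 -0.38510071  0.062     ]
```

View pics/p6.png

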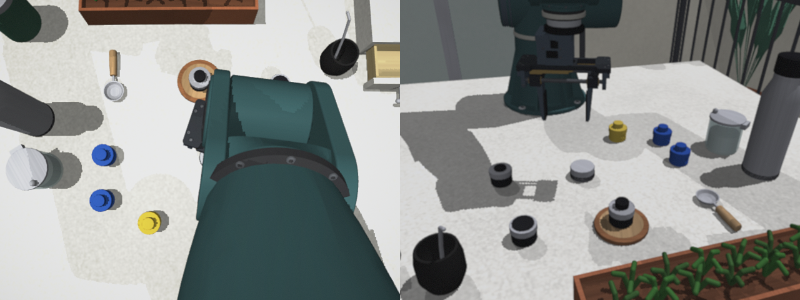

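The faulty stopper stands upright within about 5 mm of the coaster's centre. The sound one is where it started with its button down, and the arm is clear of everything.

```bash
python3 -c "
from rig import *
print(job_done())"
```

```text
the job is handed in; nothing more can be done
None
```

I clicked both buttons fully down and handed the job in at about 15 s: the faulty stopper stands upright on the coaster about 5 mm off centre, and the sound one stands where it started with its button down (`job_done()` returned no verdict).

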